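# File a card box and close the tray's slider on it

## Robot

A 6-joint arm with a two-finger parallel gripper is mounted at the origin on the work surface. World frame = base frame: x ahead of the robot, y to its left, z up, the work surface at z = 0. Lengths are in m, angles in rad, forces in N, time in s.
With the tool pointing down it reaches from about 0.375 to 0.9 m from the base axis. Payload 3.1 kg.
Tool frame: the origin (TCP) lies at the centre of the arm's flange, where the gripper is bolted on; the fingertips stand 173 mm ahead of it and the grasp point (between the pads) lies 155 mm ahead of it; z points along the fingers, x is the direction in which the jaws open and shut, and the axes are right-handed (so a half turn about z gives the same grasp; the last joint's range is limited). The gripper opens to 85 mm and grips with 20 to 120 N. Pads are 22 mm wide; open, the fingers measure 114 mm over their backs; the gripper's body (76 mm by 85 mm) begins 54 mm behind the grasp point. The pads swing forward as they close: fully open they stand 13 mm farther back than shut.
Start: joints at [-1.474, 0.527, 1.433, -0, 1.181, -0.178], TCP at [0.17, -0.602, 0.405] pointing down, gripper open.
Joint ranges: [-3.08, 3.08], [-0.75, 2.2], [0.22, 2.44], [-1.43, 4.57], [0, 2.65], [-2.85, 2.85]. Speed limits (rad/s): [2.79, 2.79, 3.14, 3.14, 3.14, 3.14].

## Interface

Orientations are given as a unit quaternion [x, y, z, w].
In Python, from station import manip gives the robot as it stands.
- The arm moves only by the shell command python3 -m jog 'ROWS' [OPENING] [FORCE]. ROWS is JSON, a list that holds one entry, the list of rows, each a list of 4 numbers: the shift along the world's x, y, z in mm, then the turn about the world's z in degrees. A call has exactly 8 rows; each row shifts and turns the commanded pose from where the row before left it; what a row does not reach is not made up. A row lasts 1/8 s, in which the tool goes at most 62.5 mm and 10.7 degrees, less where a joint would pass 70% of its speed; a pose out of reach is approached as far as the arm can. A call is refused whole if a number of a shift passes 62.5 or a number of a turn 10.7, either way. A call with a gripper value outside its range is refused whole. OPENING is the opening in per cent of the stroke, from 0 (shut) to 100 (fully open), set as the call begins (- or left out, the last holds). The fingers move at their own pace and stop on an object; FORCE is the grip in N (left out, the last holds). Time passes only in rows, so rows that do not move let the fingers close, or fill a call up. It gives the time, the measured TCP pose, the force and the opening at its end, in the units of the state.
- manip.sense(): the state, without advancing time (a new reading comes with each control period).
- manip.snapshot(name): name is "scene" or "side" or "wrist"; returns the picture (420x560x3 uint8, red, green, blue); there is no depth.
- manip.camera_info(name): a dict with "fx", "fy", "cx", "cy" (pixels), "R" (3x3) and "t" (3): a world point X has camera coordinates R X + t. Camera axes: x right, y down, z forward; pixel columns grow to the right and rows downward; lengths in m; the calibration is good to about 2 mm. A picture is of the moment at which its call begins: read the wrist's pose just before it. camera_info takes no time and is no camera call; for the wrist camera it gives the pose at the moment of the call.
- manip.sign_off(): hands the job in, once; it reports no verdict.
The state is a dict: "t": time; "q": joint angles; "qd": joint speeds; "tau": joint torques, N m; "tcp_pos": TCP position; "tool_rot": TCP orientation; "force": force on the tool from outside, world axes, zero at the start; "ft_torque": the same for the moment, N m; "finger_gap": opening from 0.0 (shut) to 1.0 (fully open).
Only numpy, scipy, OpenCV 4.12 (cv2) and the standard library are available. Lean on these libraries where they do the work, as an engineer would, in place of code of your own. Each camera call takes 0.05 s, during which the arm holds its last target. There are 200 camera calls.

## Task

Move the card box from its stand into the channel of the card tray, standing upright, and slide the tray's follower along its track until the box is snug between the follower and the tray's end stop. Handle the box with care: do not drop it or tip it over, and leave the other things on the desk where they are.

Things in the scene. Friction and masses are not known exactly. Their poses are not given: they have to be found in the camera images.
- cardbox: The same card box as cardbox_center (0.18 to 0.35 kg, not fragile); origin at the centre of its underside, axes as given there.
- cardbox_center (a point): Centre (half-way up) of the loose card box: a rigid closed cardboard-coloured box standing upright, 42 mm thick along its x, 60 mm wide along its y, 80 mm tall along its z, with a dark lid seam round it. A half turn about z makes no difference. It starts in the stand.
- stand: Fixed dark sheet-metal stand that holds the box at the start; origin at the centre of its underside on the desk, z up, axes parallel to the box's at the start. Floor plate 66 (x) x 80 (y) mm, 6 mm thick, on which the box stands. A lip along each x side, 30 to 33 mm from the centre, is 12 mm high above the desk.
- stand_top (a point): Centre of the stand, 94 mm above the desk, at the top of its two upright cheeks (5 mm thick, 50 mm deep along x, 70 mm apart along y). They leave 5 mm beside the box's 60 mm wide ends and stand 8 mm above its top; the x sides are open: take the box across its 42 mm thickness and lift it straight out. Axes as the stand's.
- tray: Fixed grey plastic card tray, an open-topped channel along its own y; origin at the centre of its underside on the desk, z up. Outside 64 (x) x 200 (y) mm. Channel: inner width 54 mm (x from -27 to +27), inner length 190 mm (y from -95 to +95), floor 6 mm above the desk, walls 5 mm thick. The -y end wall is only 30 mm high.
- tray_mouth (a point): Centre of the tray's open mouth, at rim height, 94 mm above the desk (8 mm above the top of the box in the tray). The box fits only with its 60 mm width along the channel; beside its 42 mm thickness 6 mm stay free, too little for fingers, so lower it held by the faces 60 mm apart: set it down on the desk first and retake it a quarter turn round.
- tray_stop (a point): Inner face of the tray's end stop, at the middle of its width and at floor level (tray x 0, y +95 mm, z 6 mm). The end stop is a full-height wall (94 mm above the desk) that closes the +y end of the channel. Axes as the tray's.
- follower (a joint): Position in m of the sliding follower along the tray's +y, range 0 to 0.16; starts between 0 and 0.03, near the -y end. It stays where it is left, moves with about 2 N plus a little drag, and easily pushes the standing box along the channel floor. At 0.118 the box is exactly enclosed between it and the end stop.
- follower_face (a point): Centre of the follower's flat pushing face, 47 mm above the desk, at tray y = -83 mm + joint. The follower is a black upright plate 48 mm wide (tray x), 12 mm thick behind the face, from 7 to 87 mm above the desk, with a grip on top. Axes as the tray's.
- follower_grip (a point): Middle of the follower's grip, 110 mm above the desk, 8 mm behind (tray -y of) the pushing face. The grip is a black ribbed block 30 mm (tray x) x 16 mm (tray y), flush with the face, from 87 to 122 mm above the desk, so 28 mm above the tray's rim: pinch it from above or push it. Axes as the tray's.
- mug: Bystander: white mug, 80 mm across, 95 mm tall; origin at the centre of its underside.
- stapler: Bystander: black stapler, 135 mm long along its y, 36 mm wide, about 57 mm tall; origin at the centre of its underside.
- mouse: Bystander: black computer mouse, 100 mm long along its x, 62 mm wide, 32 mm tall; origin at the centre of its underside.
- pin_tray: Bystander: clear open tray for pins, 100 x 100 x 40 mm; origin at the centre of its underside.
Not all that is in view belongs to the job. Of the things like the cardbox, leave any that is blue or purple; of the rest the larger one is meant.

How it is judged:
At the end, for the whole second after the job is handed in: The card box stands upright (within 0.1 rad) on the floor of the tray's channel, in line with it (within 0.15 rad), at rest, at most 6 mm from the end stop, and the follower is closed up on it, with no more than 6 mm of play in all between follower, box and end stop (value of joint follower above 0.112 m and y of cardbox_center in the frame of tray between 0.059 and 0.07 m and x of cardbox_center in the frame of tray between -0.012 and 0.012 m and z of cardbox_center in the frame of tray between 0.04 and 0.051 m and angle between cardbox_center's own z axis and vertical below 0.1 rad and angle between the y axis of cardbox_center and the y axis of tray, either way round below 0.15 rad and linear speed of cardbox below 0.01 m/s); the robot touches nothing.
It fails at once if the card box is dropped or thrown (moves faster than 0.5 m/s with no finger on it) (linear speed of cardbox above 0.5 m/s and contact force between the fingers and cardbox below 0.05 N).
It fails at once if the card box is tipped over (more than 1.0 rad) (angle between cardbox_center's own z axis and vertical above 1 rad).
It fails at once if a bystander (mug, stapler, mouse or pin tray) is moved by more than 30 mm (distance of any of mug, stapler, mouse, pin_tray from where it was at the start of the episode above 0.03 m).
It also fails if it takes over 61 s, if anything falls off the work surface, if the arm or the gripper's body presses on something with over 40 N, if the wrist force passes 120 N, or if a joint passes its speed limit or range.

## Working session

There is one attempt and no reset: what is moved stays moved. The work goes in short steps, Python scripts to look and compute and a shell command to move; the robot and the scene stay as the last step left them, time stands still between calls to the robot, and variables do not carry over. Pictures are saved under pics/ and viewed, about 8 in all and at most 12, crops included, and the job is handed in when it is done.

```bash
mkdir -p pics; python3 - <<'E'
from station import manip
import cv2,numpy as np
s=manip.sense();print({k:np.round(s[k],3).tolist() for k in('t','q','tcp_pos','tool_rot','force','finger_gap')})
for n in("scene","side"):
    im=manip.snapshot(n);cv2.imwrite(f"pics/{n}0.png",im[:,:,::-1])
    c=manip.camera_info(n);print(n,c['fx'],c['cx'],c['cy'],np.round(c['R'],3).tolist(),np.round(c['t'],3).tolist(),(-np.array(c['R']).T@np.array(c['t'])).round(3))
E
```

```text
{'t': 0.0, 'q': [-1.474, 0.528, 1.434, 0.0, 1.181, -0.179], 'tcp_pos': [0.17, -0.601, 0.404], 'tool_rot': [0.797, -0.604, -0.001, -0.001], 'force': [-0.261, -0.665, -0.468], 'finger_gap': 0.998}
scene 508.0709634674202 277.09526494235195 217.0915571631463 [[-0.734, 0.679, -0.013], [0.493, 0.519, -0.698], [-0.467, -0.519, -0.716]] [0.462, -0.228, 1.409] [1.11  0.536 0.856]
side 543.1197742305333 279.81395492742996 205.904047911305 [[0.929, -0.369, 0.014], [-0.178, -0.48, -0.859], [0.324, 0.796, -0.512]] [-0.587, 0.208, 0.985] [ 0.264 -0.901  0.691]
```

View pics/scene0.png

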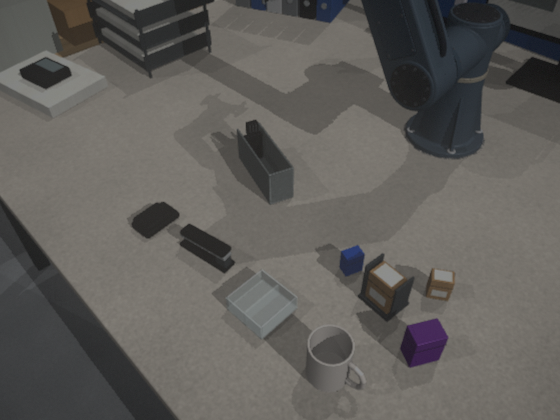

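View pics/side0.png

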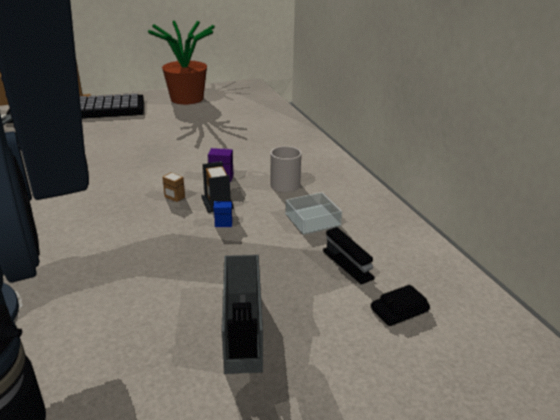

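Scene view: the brown box stands in the dark stand at (387,287). Other candidates are the small brown box (441,284), blue (351,261) and purple (424,342). Blue and purple are excluded, and the larger brown one is in the stand, so that one is meant. The tray is at (265,165) with its follower at (255,135), at the far end from the camera. I'll confirm in one enlarged crop.

```bash
cat > h.py <<'E'
import numpy as np
from station import manip
def ray(c,u,v):
    R=np.array(c['R']);t=np.array(c['t'])
    return -R.T@t, R.T@np.array([(u-c['cx'])/c['fx'],(v-c['cy'])/c['fy'],1])
def onz(c,u,v,z):
    o,d=ray(c,u,v);return o+d*(z-o[2])/d[2]
def proj(c,X):
    p=np.array(c['R'])@np.array(X)+np.array(c['t']);return np.array([c['fx']*p[0]/p[2]+c['cx'],c['fy']*p[1]/p[2]+c['cy']])
E
python3 - <<'E'
import cv2,numpy as np
a=cv2.imread('pics/scene0.png');b=cv2.imread('pics/side0.png')
def crop(im,x,y,w,h,W,H):return cv2.resize(im[y:y+h,x:x+w],(W,H),interpolation=cv2.INTER_CUBIC)
A=crop(a,335,245,80,75,400,375); A2=crop(a,400,255,80,75,400,225*0+375)
B=crop(a,225,115,80,90,400,450)
top=np.hstack([crop(a,335,245,130,75,520,300),crop(b,160,145,70,75,280,300)])
bot=np.hstack([crop(a,215,115,100,75,400,300),crop(b,195,250,100,75,400,300)])
cv2.imwrite('pics/crop1.png',np.vstack([top,bot]))
E
```

```text
(no output)
```

View pics/crop1.png

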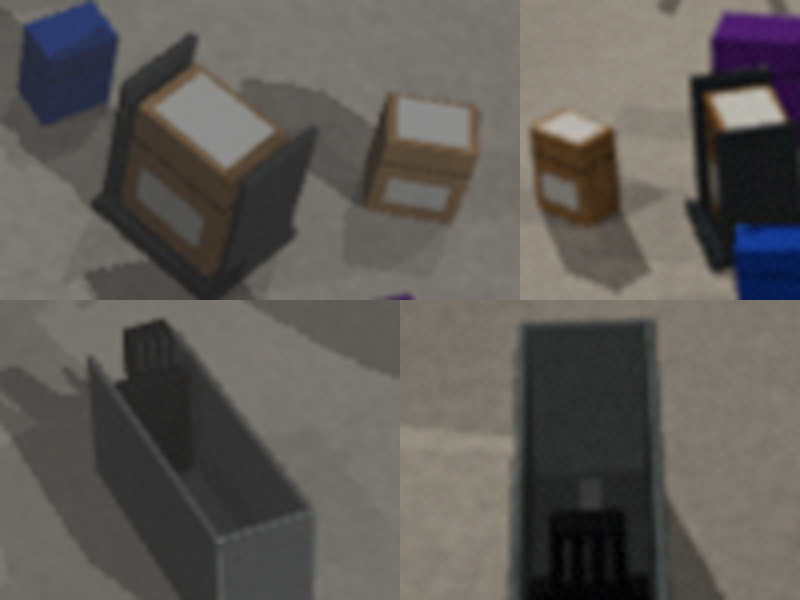

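The crop confirms it: the larger brown box with a white label is in the stand and the small brown one stands beside it. Next I cast rays from the corner pixels.

```bash
python3 - <<'E'
from h import *
c=manip.camera_info('scene');d=manip.camera_info('side')
P=[onz(c,u,v,.086) for u,v in [(369.5,270.8),(385,261.2),(406.3,278.8),(392,289.5)]]
print('box',np.round(P,4).tolist(),np.mean(P,0).round(4))
for i in range(4):
    e=P[(i+1)%4]-P[i];print(np.linalg.norm(e).round(4),np.degrees(np.arctan2(e[1],e[0])).round(1))
T=[onz(c,u,v,.094) for u,v in [(293,168),(269.5,175.8),(238,129.2)]]
T+= [onz(d,u,v,.094) for u,v in [(225,255.5),(258.8,255.5)]]
print('tray',np.round(T,4).tolist())
for i,j in((0,1),(2,1),(3,4)):
    e=T[j]-T[i];print(np.linalg.norm(e).round(4),np.degrees(np.arctan2(e[1],e[0])).round(1))
for n,k,uv,z in(('mug',c,(330,340),.095),('purple',c,(424,330),.06),('blue',c,(351,252),.05),('small',c,(442,277),.05),('pin',c,(262,305),.04),('stapler',c,(207,247),.04),('mouse',c,(155,218),.02)):print(n,onz(k,*uv,z).round(3))
E
```

```text
box [[0.5764, 0.2051, 0.086], [0.5363, 0.2104, 0.086], [0.5409, 0.2649, 0.086], [0.58, 0.262, 0.086]] [0.5584 0.2356 0.086 ]
0.0404 172.4
0.0547 85.2
0.0393 -4.3
0.057 -93.6
tray [[0.4781, -0.1072, 0.094], [0.5357, -0.1244, 0.094], [0.4735, -0.3116, 0.094], [0.4795, -0.1041, 0.094], [0.5383, -0.1261, 0.094]]
0.0602 -16.6
0.1972 71.6
0.0628 -20.6
mug [0.745 0.259 0.095]
purple [0.591 0.348 0.06 ]
blue [0.541 0.131 0.05 ]
small [0.46  0.298 0.05 ]
pin [0.758 0.098 0.04 ]
stapler [ 0.746 -0.093  0.04 ]
mouse [ 0.77  -0.261  0.02 ]
```

Box at about (0.558, 0.236), yaw about -4.5°. Tray centre at about (0.477, -0.21), yaw about -18.4°. Moving above the stand.

```bash
python3 -m jog '[[[35,44,0,4.4],[35,44,0,4.4],[35,44,0,4.4],[35,44,0,4.4],[35,44,0,4.4],[35,44,0,4.4],[35,44,0,4.4],[35,44,0,4.4]]]' 100 40; python3 -m jog '[[[13,60,0,4.4],[13,60,0,4.4],[13,60,0,4.4],[13,60,0,4.4],[13,60,0,4.4],[13,60,0,4.4],[13,60,0,4.4],[13,60,0,4.4]]]'
python3 - <<'E'
from h import *
import cv2
c=manip.camera_info('wrist');im=manip.snapshot('wrist');cv2.imwrite('pics/w1.png',im[:,:,::-1])
import json;json.dump({k:np.array(v).tolist() for k,v in c.items()},open('w1.json','w'))
s=manip.sense();print(s['t'],s['tcp_pos'],s['tool_rot'],-np.array(c['R']).T@c['t'])
E
```

```text
t: 1.1
tcp_pos: [0.4505, -0.2479, 0.4045]
tool_rot: [0.943, -0.333, -0.0, -0.0]
force: [0.3, -0.2, 0.1]
finger_gap: 1.0
t: 2.1
tcp_pos: [0.5537, 0.2325, 0.4043]
tool_rot: [0.999, -0.032, -0.0, 0.0]
force: [0.2, -0.8, 0.1]
finger_gap: 1.003
2.15 [0.55441488 0.23896693 0.40464652] [ 0.9995619  -0.02934917  0.00161818 -0.00346604] [0.55846697 0.30902068 0.37347455]
```

View pics/w1.png

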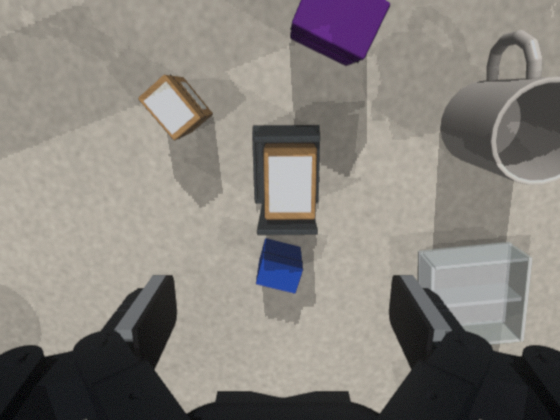

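Wrist view: the box top spans (264..317, 143..221) inside the stand, nearly aligned with the jaws. Blue is below at (280,265) and small brown at upper left.

```bash
python3 - <<'E'
from h import *
import json
c=json.load(open('w1.json'))
P=[onz(c,u,v,.086) for u,v in [(265,144),(317,143.5),(316,220),(264,221)]]
print(np.round(P,4).tolist(),np.mean(P,0))
for i in range(4):
    e=P[(i+1)%4]-P[i];print(np.linalg.norm(e).round(4),np.degrees(np.arctan2(e[1],e[0])).round(1))
E
```

```text
[[0.542, 0.2701, 0.086], [0.5823, 0.2679, 0.086], [0.5792, 0.2051, 0.086], [0.5362, 0.207, 0.086]] [0.55993899 0.2375575  0.086     ]
0.0403 -3.1
0.0629 -92.8
0.043 177.5
0.0634 84.8
```

```bash
python3 -m jog '[[[5,6,-30,0],[0,0,-30,0],[0,0,-30,0],[0,0,-15,0],[0,0,0,0],[0,0,0,0],[0,0,0,0],[0,0,0,0]]]' 100 40
```

```text
t: 3.15
tcp_pos: [0.5588, 0.2365, 0.3007]
tool_rot: [0.999, -0.034, 0.001, -0.0]
force: [-0.7, -0.4, 0.1]
finger_gap: 0.996
```

```bash
python3 -m jog '[[[0,0,-20,0],[0,0,-20,0],[0,0,-20,0],[0,0,-15,0],[0,0,-10,0],[0,0,0,0],[0,0,0,0],[0,0,0,0]]]' 100 40; python3 -m jog '[[[0,0,0,0],[0,0,0,0],[0,0,0,0],[0,0,0,0],[0,0,0,0],[0,0,0,0],[0,0,0,0],[0,0,0,0]]]' 0 40
```

```text
t: 4.15
tcp_pos: [0.5589, 0.2366, 0.2154]
tool_rot: [0.999, -0.034, 0.001, -0.0]
force: [0.0, -0.7, -0.0]
finger_gap: 0.997
t: 5.15
tcp_pos: [0.5588, 0.2365, 0.215]
tool_rot: [0.999, -0.034, 0.0, -0.0]
force: [-0.2, 0.4, 6.3]
finger_gap: 0.484
```

```bash
python3 -m jog '[[[0,0,4,0],[0,0,8,0],[0,0,15,0],[0,0,20,0],[0,0,25,0],[0,0,25,0],[0,0,13,0],[0,0,0,0]]]'; python3 -m jog '[[[0,-15,0,0],[0,-30,0,0],[0,-40,0,0],[0,-45,0,0],[0,-40,0,0],[0,-30,0,0],[0,-15,0,0],[0,0,0,0]]]'
```

```text
t: 6.15
tcp_pos: [0.5588, 0.2365, 0.326]
tool_rot: [0.999, -0.034, 0.001, -0.0]
force: [-0.2, -0.3, -3.7]
finger_gap: 0.488
t: 7.15
tcp_pos: [0.5584, 0.0204, 0.3241]
tool_rot: [0.999, -0.035, -0.001, -0.0]
force: [0.6, 0.9, -2.9]
finger_gap: 0.49
```

```bash
python3 -m jog '[[[0,0,-15,0],[0,0,-25,0],[0,0,-25,0],[0,0,-20,0],[0,0,-15,0],[0,0,-7,0],[0,0,-4,0],[0,0,-3,0]]]'; python3 -m jog '[[[0,0,-1,0],[0,0,-1,0],[0,0,0,0],[0,0,0,0],[0,0,0,0],[0,0,0,0],[0,0,0,0],[0,0,0,0]]]'
```

```text
t: 8.15
tcp_pos: [0.5589, 0.0215, 0.211]
tool_rot: [0.999, -0.034, 0.001, 0.0]
force: [0.3, -0.3, -3.1]
finger_gap: 0.487
t: 9.15
tcp_pos: [0.5588, 0.0214, 0.209]
tool_rot: [0.999, -0.034, 0.0, 0.0]
force: [0.3, -1.1, 1.7]
finger_gap: 0.486
```

```bash
python3 -m jog '[[[0,0,0,0],[0,0,0,0],[0,0,0,0],[0,0,10,0],[0,0,20,0],[0,0,20,0],[0,0,20,0],[0,0,10,0]]]' 100;  python3 -m jog '[[[0,0,0,10],[0,0,0,10],[0,0,0,10],[0,0,0,10],[0,0,0,10],[0,0,0,10],[0,0,0,10],[0,0,0,10]]]';python3 -m jog '[[[0,0,0,10],[0,0,0,0],[0,0,0,0],[0,0,0,0],[0,0,0,0],[0,0,0,0],[0,0,0,0],[0,0,0,0]]]'
python3 - <<'E'
from h import *
import cv2
im=manip.snapshot('side');cv2.imwrite('pics/s2.png',im[:,:,::-1])
E
```

```text
t: 10.15
tcp_pos: [0.5589, 0.0215, 0.2904]
tool_rot: [0.999, -0.034, 0.001, 0.0]
force: [0.1, -0.2, 1.1]
finger_gap: 1.001
t: 11.15
tcp_pos: [0.5584, 0.0215, 0.2887]
tool_rot: [0.785, 0.619, -0.0, -0.0]
force: [-0.1, -0.3, -0.4]
finger_gap: 1.0
t: 12.15
tcp_pos: [0.5586, 0.0215, 0.2887]
tool_rot: [0.731, 0.683, -0.0, 0.0]
force: [0.1, -0.1, 0.1]
finger_gap: 1.003
```

View pics/s2.png

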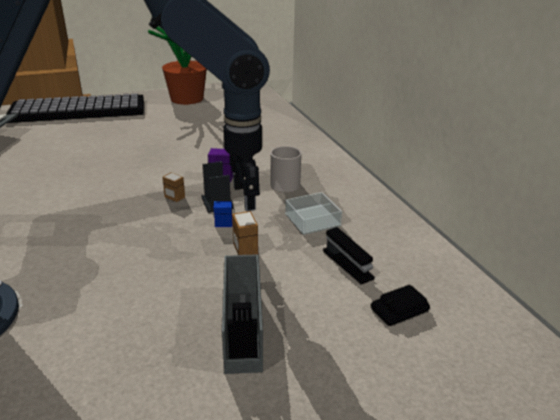

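The box stands upright on the desk at (245,232). I retake it across the 60 mm faces.

```bash
python3 -m jog '[[[0,0,-10,0],[0,0,-20,0],[0,0,-20,0],[0,0,-20,0],[0,0,-12,0],[0,0,0,0],[0,0,0,0],[0,0,0,0]]]' 100; python3 -m jog '[[[0,0,0,0],[0,0,0,0],[0,0,0,0],[0,0,0,0],[0,0,0,0],[0,0,0,0],[0,0,0,0],[0,0,0,0]]]' 0 40; python3 -m jog '[[[0,0,4,0],[0,0,10,0],[0,0,20,0],[0,0,25,0],[0,0,30,0],[0,0,25,0],[0,0,10,0],[0,0,0,0]]]'
```

```text
t: 13.2
tcp_pos: [0.5589, 0.0214, 0.2075]
tool_rot: [0.73, 0.683, 0.0, 0.001]
force: [0.2, 0.2, 0.4]
finger_gap: 0.999
t: 14.2
tcp_pos: [0.5589, 0.0215, 0.2073]
tool_rot: [0.731, 0.683, 0.0, 0.0]
force: [0.6, 0.6, 5.3]
finger_gap: 0.694
t: 15.2
tcp_pos: [0.5585, 0.0215, 0.331]
tool_rot: [0.73, 0.683, 0.0, 0.0]
force: [-0.4, 0.1, -3.2]
finger_gap: 0.699
```

```bash
python3 -m jog '[[[0,-15,10,-1],[0,-30,10,-2],[0,-45,15,-3],[0,-50,15,-3],[0,-45,10,-3],[0,-25,10,-2],[0,-12,0,-0.5],[0,0,0,0]]]'
python3 - <<'E'
from h import *
import cv2,json
s0=manip.sense();c=manip.camera_info('wrist');im=manip.snapshot('wrist');cv2.imwrite('pics/w2.png',im[:,:,::-1])
json.dump({k:np.array(v).tolist() for k,v in c.items()},open('w2.json','w'))
print(s0['tcp_pos'],s0['tool_rot'])
E
```

```text
t: 16.2
tcp_pos: [0.5582, -0.2012, 0.3997]
tool_rot: [0.811, 0.585, -0.0, -0.001]
force: [0.6, 0.1, -4.3]
finger_gap: 0.697
[ 0.55815947 -0.20118838  0.39973735] [ 8.11222211e-01  5.84737018e-01 -3.24544867e-04 -1.01900154e-03]
```

View pics/w2.png

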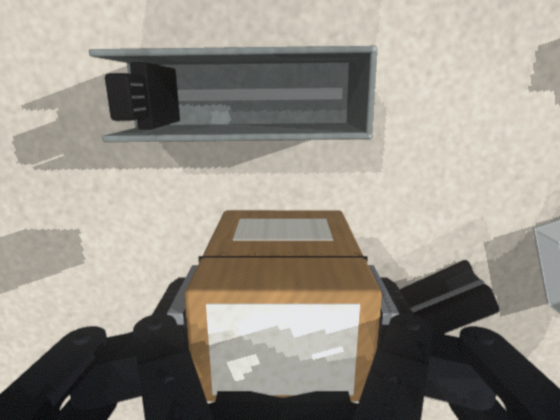

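Wrist view: tray rim corners at about (90,51), (377,46), (375,137), (103,139). The follower grip is at (107-135, 73-121) and the held box at the bottom is upright and square in the jaws.

```bash
python3 - <<'E'
from h import *
import json
c=json.load(open('w2.json'));print(c['fx'],c['cx'],c['cy'],-np.array(c['R']).T@c['t'])
P=[onz(c,u,v,.094) for u,v in [(90,51.5),(377,46),(374.5,137.5),(103,139)]]
print(np.round(P,4).tolist())
for i in range(4):
    e=P[(i+1)%4]-P[i];print(np.linalg.norm(e).round(4),np.degrees(np.arctan2(e[1],e[0])).round(1))
a=np.radians(71.6)
m=(P[1]+P[2])/2;print('end mid',m,'center',m[:2]-.1*np.array([np.cos(a),np.sin(a)]))
print('grip',[onz(c,u,v,.122).round(4) for u,v in((107,74),(107,120),(130,74),(133,121))])
# tool axes, box top corner pixels
for u,v in((190,262),(380,262)):print(onz(c,u,v,.399-.155+.03))
E
```

```text
368.97576382577097 282.4862406202593 207.30286196132556 [ 0.48423794 -0.17762084  0.36906178]
[[0.4178, -0.2949, 0.094], [0.4769, -0.1063, 0.094], [0.5369, -0.1231, 0.094], [0.4746, -0.3136, 0.094]]
0.1977 72.6
0.0623 -15.7
0.2004 -108.1
0.0598 161.8
end mid [ 0.50687836 -0.1147136   0.094     ] center [ 0.47531345 -0.2096012 ]
grip [array([ 0.4397, -0.2789,  0.122 ]), array([ 0.4653, -0.2917,  0.122 ]), array([ 0.4443, -0.2652,  0.122 ]), array([ 0.4712, -0.2759,  0.122 ])]
[ 0.51983427 -0.21693369  0.274     ]
[ 0.53688084 -0.16586192  0.274     ]
```

```bash
python3 -m jog '[[[-10,1,0,0.4],[-20,3,0,0],[-22,3,0,0],[-15,3,0,0],[-8,1,-10,0],[0,0,-25,0],[0,0,-25,0],[0,0,-15,0]]]'
python3 -m jog '[[[0,0,-5,0],[0,0,0,0],[0,0,0,0],[0,0,0,0],[0,0,0,0],[0,0,0,0],[0,0,0,0],[0,0,0,0]]]'
python3 - <<'E'
from h import *
import cv2
a=manip.snapshot('scene');b=manip.snapshot('side')
def crop(im,x,y,w,h,W,H):return cv2.resize(im[y:y+h,x:x+w],(W,H),interpolation=cv2.INTER_CUBIC)
cv2.imwrite('pics/p3.png',np.hstack([crop(a,205,70,120,160,400,533),crop(b,180,180,120,160,400,533)])[:,:,::-1])
E
```

```text
t: 17.25
tcp_pos: [0.4835, -0.1893, 0.3241]
tool_rot: [0.809, 0.588, -0.0, -0.001]
force: [1.0, 0.1, -3.3]
finger_gap: 0.701
t: 18.25
tcp_pos: [0.4836, -0.1895, 0.3207]
tool_rot: [0.809, 0.588, -0.0, -0.0]
force: [-0.1, 0.1, -3.1]
finger_gap: 0.697
```

View pics/p3.png

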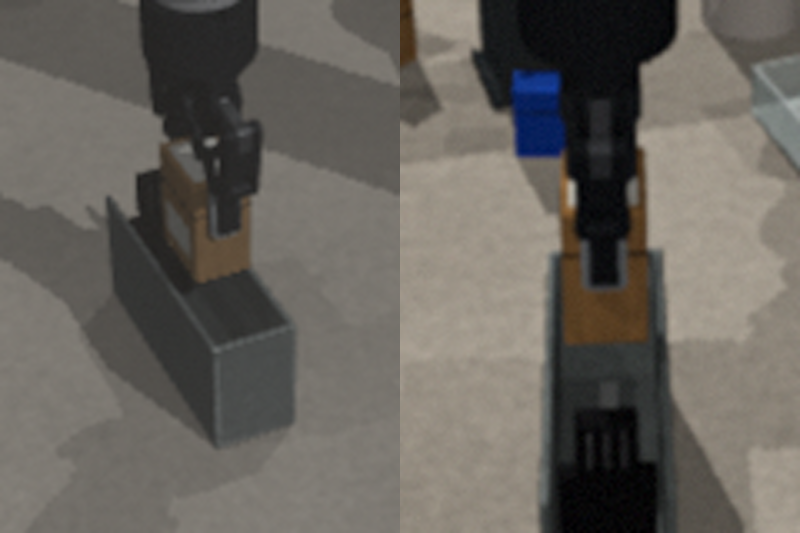

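The box is above the mouth and centred: its bottom spans columns 560-648, and the channel about 552-655. I lower it slowly.

```bash
python3 -m jog '[[[0,0,-8,0],[0,0,-8,0],[0,0,-6,0],[0,0,-6,0],[0,0,-6,0],[0,0,-6,0],[0,0,-5,0],[0,0,0,0]]]'; python3 -m jog '[[[0,0,-8,0],[0,0,-10,0],[0,0,-10,0],[0,0,-10,0],[0,0,-8,0],[0,0,-5,0],[0,0,-3,0],[0,0,0,0]]]'
```

```text
t: 19.35
tcp_pos: [0.4835, -0.1894, 0.2753]
tool_rot: [0.809, 0.588, -0.0, -0.0]
force: [0.1, 0.3, -2.7]
finger_gap: 0.697
t: 20.35
tcp_pos: [0.4836, -0.1895, 0.2216]
tool_rot: [0.809, 0.588, -0.0, -0.0]
force: [-0.1, -0.4, -3.2]
finger_gap: 0.696
```

```bash
python3 -m jog '[[[0,0,-3,0],[0,0,-3,0],[0,0,-1,0],[0,0,-1,0],[0,0,-1,0],[0,0,0,0],[0,0,0,0],[0,0,0,0]]]'
```

```text
t: 21.35
tcp_pos: [0.4836, -0.1895, 0.2133]
tool_rot: [0.809, 0.588, 0.0, 0.0]
force: [-1.2, 0.4, 6.1]
finger_gap: 0.699
```

```bash
python3 -m jog '[[[0,0,0,0],[0,0,0,0],[0,0,0,0],[0,0,5,0],[0,0,15,0],[0,0,25,0],[0,0,30,0],[0,0,25,0]]]' 100; python3 -m jog '[[[0,0,0,0],[-4,-12,0,0],[-8,-25,0,0],[-8,-25,0,0],[-6,-18,0,0],[-2.5,-8,0,0],[0,0,0,0],[0,0,0,0]]]' 60
python3 - <<'E'
from h import *
import cv2
s=manip.sense();w=manip.snapshot('wrist');b=manip.snapshot('side')
b=cv2.resize(b[170:380,160:320],(400,525),interpolation=cv2.INTER_CUBIC)
w=cv2.resize(w,(400,300));w=np.vstack([w,np.zeros((225,400,3),np.uint8)])
cv2.imwrite('pics/p4.png',np.hstack([w,b])[:,:,::-1]);print(s['tcp_pos'])
E
```

```text
t: 22.35
tcp_pos: [0.4836, -0.1895, 0.3149]
tool_rot: [0.809, 0.588, 0.0, 0.001]
force: [0.8, -0.8, 1.4]
finger_gap: 0.999
t: 23.35
tcp_pos: [0.4551, -0.2769, 0.3125]
tool_rot: [0.809, 0.588, 0.0, -0.0]
force: [0.0, 1.0, -0.4]
finger_gap: 0.603
[ 0.45510109 -0.27687296  0.31254553]
```

View pics/p4.png

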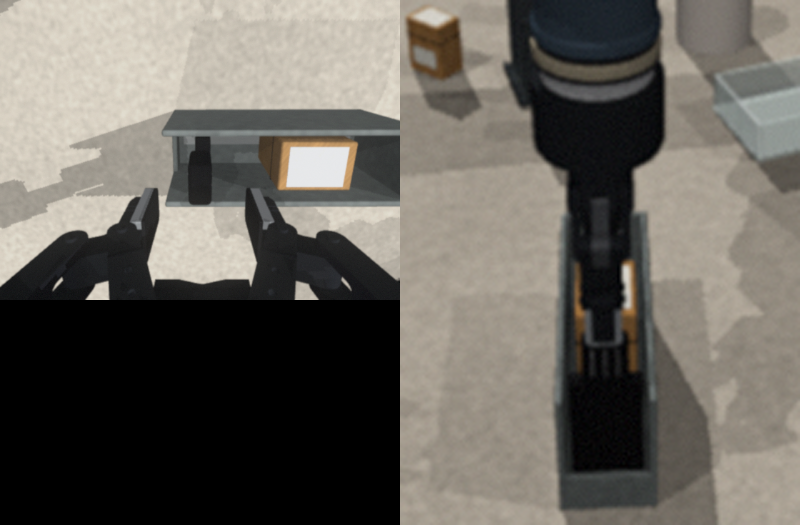

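The box stands in the channel and the grip (200,150-203) is centred between the open fingers. I descend, pinch it and slide.

```bash
python3 -m jog '[[[0,0,-10,0],[0,0,-12,0],[0,0,-12,0],[0,0,-8,0],[0,0,0,0],[0,0,0,0],[0,0,0,0],[0,0,0,0]]]' 60; python3 -m jog '[[[0,0,0,0],[0,0,0,0],[0,0,0,0],[0,0,0,0],[0,0,0,0],[0,0,0,0],[0,0,0,0],[0,0,0,0]]]' 0 25
```

```text
t: 24.45
tcp_pos: [0.4552, -0.2776, 0.2711]
tool_rot: [0.809, 0.588, 0.0, 0.0]
force: [0.1, 0.8, -0.8]
finger_gap: 0.597
t: 25.45
tcp_pos: [0.4551, -0.2776, 0.2709]
tool_rot: [0.809, 0.588, -0.0, 0.0]
force: [-1.1, -0.8, 4.6]
finger_gap: 0.18
```

```bash
python3 -m jog '[[[2,6,0,0],[3,9,0,0],[3,9,0,0],[3,9,0,0],[3,9,0,0],[1,3,0,0],[1,3,0,0],[0,0,0,0]]]'; python3 -m jog '[[[1,3,0,0],[2,6,0,0],[2,6,0,0],[2,6,0,0],[2,6,0,0],[1,3,0,0],[1.2,4,0,0],[0,0,0,0]]]'
```

```text
t: 26.45
tcp_pos: [0.4709, -0.2292, 0.2709]
tool_rot: [0.809, 0.588, -0.0, -0.0]
force: [-2.4, 0.1, 6.3]
finger_gap: 0.18
t: 27.45
tcp_pos: [0.4818, -0.1954, 0.2709]
tool_rot: [0.809, 0.588, -0.001, -0.0]
force: [-3.1, -1.1, 6.3]
finger_gap: 0.185
```

```bash
python3 -m jog '[[[0.6,2,0,0],[0.6,2,0,0],[0.6,2,0,0],[0.6,2,0,0],[0.3,1,0,0],[0,0,0,0],[0,0,0,0],[0,0,0,0]]]'; python3 -m jog '[[[0.3,1,0,0],[0.3,1,0,0],[0.3,1,0,0],[0.3,1,0,0],[0,0,0,0],[0,0,0,0],[0,0,0,0],[0,0,0,0]]]'
```

```text
t: 28.45
tcp_pos: [0.4845, -0.1868, 0.2709]
tool_rot: [0.809, 0.588, -0.001, -0.0]
force: [-3.3, -1.9, 6.2]
finger_gap: 0.179
t: 29.45
tcp_pos: [0.4855, -0.1838, 0.2709]
tool_rot: [0.808, 0.589, -0.001, 0.0]
force: [-6.6, -6.4, 5.9]
finger_gap: 0.178
```

```bash
python3 -m jog '[[[0.2,1,0,0],[0,0.5,0,0],[0,0,0,0],[0,0,0,0],[0,0,0,0],[0,0,0,0],[0,0,0,0],[0,0,0,0]]]'; python3 -m jog '[[[0,0,0,0],[0,0,0,0],[0,0,0,0],[0,0,0,0],[0,0,10,0],[0,0,20,0],[0,0,30,0],[0,0,30,0]]]' 50;  python3 -m jog '[[[15,0,30,0],[15,0,30,0],[15,0,20,0],[15,0,0,0],[15,0,0,0],[0,0,0,0],[0,0,0,0],[0,0,0,0]]]'
python3 - <<'E'
from h import *
import cv2,json
c=manip.camera_info('wrist');w=manip.snapshot('wrist');b=manip.snapshot('side')
json.dump({k:np.array(v).tolist() for k,v in c.items()},open('w5.json','w'))
b=cv2.resize(b[210:380,190:290],(240,408),interpolation=cv2.INTER_CUBIC)
cv2.imwrite('pics/p5.png',np.hstack([w,np.vstack([b,np.zeros((12,240,3),np.uint8)])])[:,:,::-1])
E
```

```text
t: 30.45
tcp_pos: [0.4856, -0.1833, 0.2709]
tool_rot: [0.808, 0.589, -0.002, 0.001]
force: [-8.1, -10.9, 5.4]
finger_gap: 0.178
t: 31.45
tcp_pos: [0.4863, -0.1809, 0.3621]
tool_rot: [0.809, 0.588, 0.0, 0.0]
force: [0.1, -0.6, 1.3]
finger_gap: 0.501
t: 32.45
tcp_pos: [0.561, -0.181, 0.4401]
tool_rot: [0.809, 0.588, -0.0, -0.001]
force: [0.2, -0.2, 0.1]
finger_gap: 0.503
```

View pics/p5.png

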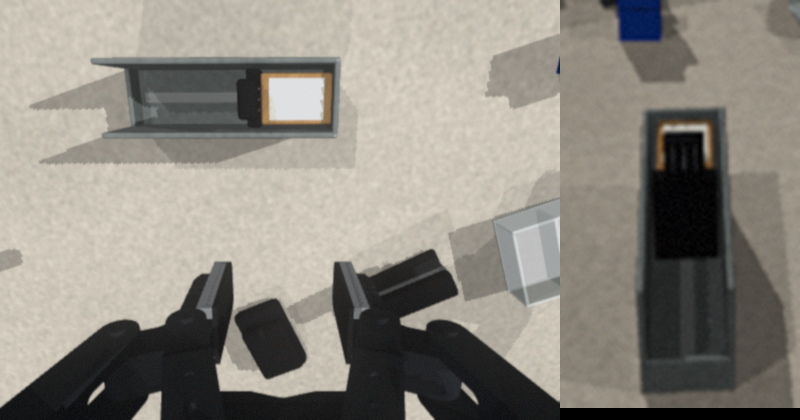

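The box (261-332, 72-126) is upright, in line and flush with the end stop (inner face about 333). The follower's face is against it at 261, and the gripper is clear.

```bash
python3 -c "
from station import manip
print(manip.sign_off())"
```

```text
the job is handed in; nothing more can be done
None
```

The card box is now in the tray's channel, with the follower closed up on it against the end stop. I handed the job in at about 32.5 s; `sign_off` gave no verdict.

I lifted the larger brown box out of its stand by its 42 mm faces and set it down on the desk. I then retook it a quarter turn round, lowered it into the channel, and slid the follower along by its grip.

- **Snugness:** the follower's travel puts it at about 0.118 m by my estimate. The push force rose from about 4 N to 14 N at the end, as it should once the box is enclosed.
- **Last pictures:** the box looks upright and in line with the channel. I saw no gap at the follower or the end stop, and the gripper was clear at 0.44 m height.
- **Bystanders:** no move went near them, but I did not re-measure their positions.
- **Disagreements:** none of the checks failed. The side force of 3 N or so during the slide suggests my tray heading or its x position was slightly off, with no visible effect.

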